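# Complete the round pot of plug gauges

### The job

A low round aluminium pot on the cabinet holds steel plug gauges standing upright side by side in a honeycomb pattern, one in the middle and six round it, but two of the six outer places are empty. From the four loose plugs standing beside the pot, take the two that are the same size as those in the pot and stand one in each empty place, upright and right down on the pot's floor. Set them down gently, do not drop them.

Things in the scene. Friction and masses are not known exactly. Their poses are not given: they have to be found in the camera images.
- plug_a: Loose steel plug gauge of the right size: upright cylinder 36 mm in diameter, 40 mm high (foot chamfered 4 mm inward over the lowest 5 mm), with a round handle 14 mm in diameter on top, from 40 to 80 mm above the foot; about 0.2 kg. Origin: centre of its underside, z up along its axis. Identical to plug_b and to the five plugs in the pot; either may go in either place.
- plug_b: The other loose plug of the right size, identical to plug_a, same origin and axes. The four loose plugs stand on the cabinet top, 80 mm or more apart; the other two have the same handle and height but bodies 54 mm and 20 mm in diameter, and are not wanted.
- place_a (a point): Centre of one empty place, on the pot's inner floor, 6 mm above the cabinet top: where the centre of a plug's underside belongs. The pot is fixed, 128 mm wide inside, 138 mm outside, wall 30 mm high. Its five plugs stand loose: one at the pot's centre, four 41 mm from it. Every place is 41 mm from its neighbours: 5 mm free between bodies and to the wall, 27 mm between handles.
- place_b (a point): Centre of the other empty place, on the pot's floor, across the pot from place_a and 82 mm from it; the pot's centre is midway between them. In the pot, bodies reach 46 mm and handles 86 mm above the cabinet top. Fingers have most room at an empty place when they close at right angles to the line from place_a to place_b.
Mind the look-alikes: they are no part of the job. What is shaped like the plug_b but purple or red is not meant. Of the things shaped like the part that bears place_a, the aluminium one is meant.

How it is judged:
By the outcome, as a careful person would: the job done as asked, in the order asked, and still so for the second after the job is handed in, with the robot touching nothing.
It also fails if it takes over 48 s, if anything falls off the work surface, if the arm or the gripper's body presses on something with over 40 N, if the wrist force passes 120 N, or if a joint passes its speed limit or range.

### The arm

A 6-joint arm with a two-finger parallel gripper is mounted at the origin on a cart in front of the work surface, level with it; the furniture and walls round the work are solid. World frame = base frame: x ahead of the robot, y to its left, z up, the work surface at z = 0. Lengths are in m, angles in rad, forces in N, time in s.
With the tool pointing down it reaches from about 0.375 to 0.9 m from the base axis. Payload 3.1 kg.
Tool frame: the origin (TCP) lies on the centre line of the jaws, within the pads' length; the fingertips stand 25 mm ahead of it and the grasp point (between the pads) lies 6 mm ahead of it (manip.tip_extent is the distance from the TCP to the fingertips, in m); z points along the fingers, y is the line along which they close (so a half turn about z gives the same grasp; the last joint's range is limited). The gripper opens to 85 mm and grips with 20 to 120 N. Pads are 22 mm wide; open, the fingers measure 114 mm over their backs; the gripper's body (76 mm by 85 mm) begins 54 mm behind the grasp point. The pads swing forward as they close: fully open they stand 13 mm farther back than shut.
Start: joints at [-1.516, 0.527, 1.433, -0, 1.181, -0.178], TCP at [0.144, -0.608, 0.225] pointing down, gripper open.
Joint ranges: [-3.08, 3.08], [-0.75, 2.2], [0.22, 2.44], [-1.43, 4.57], [0, 2.65], [-2.85, 2.85]. Speed limits (rad/s): [2.79, 2.79, 3.14, 3.14, 3.14, 3.14].

### API

Orientations are given as a unit quaternion [x, y, z, w].
In Python, from station import readout, imaging, order, manip gives the robot as it stands.
- The arm moves only by the tool move_arm, never from a script. Its argument "rows" is a list of rows, each a list of 7 numbers: the turn, a rotation vector about the tool's x, y, z in degrees, then the shift along the tool's x, y, z in mm, then the closure, from 0 (fully open) to 1 (shut). A call has 1 to 12 rows; each row is the pose to reach, as a shift and turn from the pose commanded when the call began, along the tool's axes at that moment; what a row does not reach only later rows make up. A row lasts 1/12 s, in which the tool goes at most 41.7 mm and 7.16 degrees, less where a joint would pass 70% of its speed; a pose out of reach is approached as far as the arm can. A call with a gripper value outside its range is refused whole. The fingers move at their own pace and stop on an object; "squeeze" is the grip in N (left out, the last holds). Time passes only in rows, so rows that repeat a pose let the fingers close. It gives the time, the measured TCP pose, the force, the opening and the grip force at its end, in the units of the state.
- readout.sense(): the state, without advancing time (a new reading comes with each control period).
- imaging.snapshot(name): name is "side" or "top" or "wrist"; returns a dict with "img" (420x560x3 uint8, red, green, blue), "z_map" (420x560 float32, m along the optical axis (not along the pixel's ray), 0 where there is no reading), "fovy" (degrees; the focal length in pixels is half the picture's height over the tangent of half this angle, whatever the lens; pixels are square), "cx", "cy" (the principal point, pixels), "rvec" (rotation vector, rad) and "tvec" (3), from world to camera coordinates, as OpenCV has them. Camera axes: x right, y down, z forward; pixel columns grow to the right and rows downward; lengths in m; the calibration is good to about 2 mm. A picture is of the moment at which its call begins.
- order.sign_off(): hands the job in; it is judged then, once.
The state is a dict: "t": time; "q": joint angles; "qd": joint speeds; "tau": joint torques, N m; "tcp_pos": TCP position; "tool_rot": TCP orientation; "force": force on the tool from outside, world axes, zero at the start; "ft_torque": the same for the moment, N m; "finger_gap": opening from 0.0 (shut) to 1.0 (fully open); "gripper_force": force on a finger pad.
Only numpy, scipy, OpenCV 4.12 (cv2) and the standard library are available. Lean on these libraries where they do the work, as an engineer would, in place of code of your own. Each camera call takes 0.05 s, during which the arm holds its last target. There are 200 camera calls.

## Working session

There is one attempt and no reset: what is moved stays moved. The work goes in short steps, Python scripts to look and compute and a tool call to move; the robot and the scene stay as the last step left them, time stands still between calls to the robot, and variables do not carry over. Pictures are saved under pics/ and viewed, at most 10 in all, crops included, and the job is handed in when it is done.

Besides the shell and the picture viewer there is one more tool, called after "Request:" as name(argument=value, ...), one argument or row to a line, values as JSON. move_arm: Moves the arm, as the interface text tells. Its arguments: {"type":"object","properties":{"rows":{"type":"array"},"squeeze":{"type":"number"}},"required":["rows"]}

```bash
mkdir -p pics; ls
python3 - <<'E'
from station import readout, imaging, manip
import cv2
s=readout.sense();print({k:s[k] for k in('t','tcp_pos','tool_rot','finger_gap','force')},manip.tip_extent)
import numpy as np,pickle
d={n:imaging.snapshot(n) for n in('top','side')}
pickle.dump(d,open('d.pkl','wb'))
for n in d:
  print(n,d[n]['fovy'],d[n]['cx'],d[n]['cy'],d[n]['rvec'],d[n]['tvec']); cv2.imwrite(f'pics/{n}0.png',d[n]['img'][:,:,::-1])
E
```

```text
pics
{'t': 0.0, 'tcp_pos': array([ 0.14416981, -0.60738841,  0.22422038]), 'tool_rot': array([ 9.93235537e-01,  1.16111769e-01,  8.03162052e-05, -1.10394307e-03]), 'finger_gap': 1.0045747093228277, 'force': array([-0.13899662,  0.39969472, -0.44713831])} 0.025
top 55.8494917518762 276.118797378686 210.20493527098466 [ 2.16579719 -2.15985681  0.12448844] [-0.0655641   0.54630661  1.04920538]
side 48.192570554194866 276.9256275631259 200.15744158063026 [ 2.41485623  0.01459912 -0.00405211] [-0.52853655 -0.02804025  1.15083282]
```

View pics/top0.png

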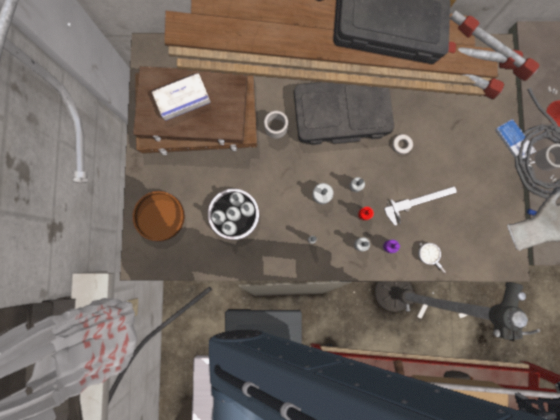

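View pics/side0.png

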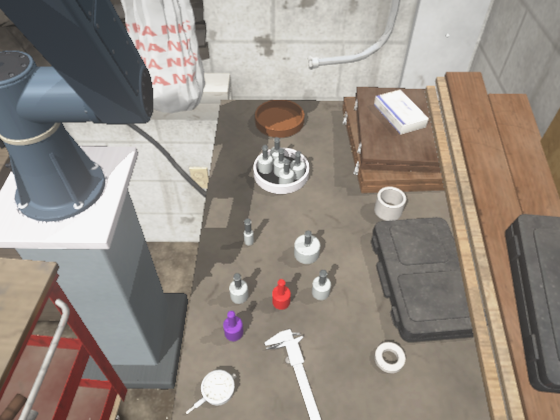

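The top view shows the aluminium pot at (233,213); the brown pot at (159,216) is a look-alike. Loose steel plugs are at (323,192) wide, (312,240) thin, and (358,184) and (363,244) as candidates. Red (366,213) and purple (392,247) are look-alikes. I'll measure these and crop.

```bash
cat > h.py <<'E'
import numpy as np,cv2
def cam(d):
    f=d['img'].shape[0]/2/np.tan(np.radians(d['fovy'])/2)
    R=cv2.Rodrigues(np.array(d['rvec'],float))[0]; return f,R,np.array(d['tvec'],float)
def cloud(d):
    f,R,t=cam(d);z=d['z_map'];v,u=np.mgrid[:z.shape[0],:z.shape[1]]
    P=np.stack([(u-d['cx'])/f*z,(v-d['cy'])/f*z,z],-1)
    W=(P-t)@R; W[z==0]=np.nan; return W
def ray(d,u,v,h):
    f,R,t=cam(d);c=-R.T@t;r=R.T@np.array([(u-d['cx'])/f,(v-d['cy'])/f,1]);return c+r*(h-c[2])/r[2]
def proj(d,p):
    f,R,t=cam(d);q=R@np.array(p)+t;return d['cx']+f*q[0]/q[2],d['cy']+f*q[1]/q[2]
def blobs(d,lo,hi,xlim=(.3,.75),ylim=(-.6,.4),amin=3):
    W=cloud(d)
    with np.errstate(invalid='ignore'):
        m=(W[...,2]>lo)&(W[...,2]<hi)&(W[...,0]>xlim[0])&(W[...,0]<xlim[1])&(W[...,1]>ylim[0])&(W[...,1]<ylim[1])
    n,l,st,c=cv2.connectedComponentsWithStats(m.astype(np.uint8),connectivity=4)
    for i in range(1,n):
        if st[i,4]>=amin:
            P=W[l==i];print(np.round(c[i],1),st[i,4],'mid',np.round((P.min(0)+P.max(0))/2,4)[:2],'mean',np.round(P.mean(0),4),'ext',np.round(np.ptp(P,axis=0),3),'rgb',d['img'][l==i].mean(0).astype(int))
E
python3 - <<'E'
import pickle,cv2,numpy as np
from h import *
d=pickle.load(open('d.pkl','rb'))
for n in d:
  print(n,'handles');blobs(d[n],.055,.1)
  print(n,'bodies');blobs(d[n],.028,.055,amin=15)
W=cloud(d['top']);print(ray(d['top'],280,213,0),W[230,340])
a=cv2.resize(d['top']['img'][165:260,200:410],None,fx=3.7,fy=3.7,interpolation=cv2.INTER_CUBIC)
b=cv2.resize(d['side']['img'][210:330,190:350],None,fx=2,fy=2,interpolation=cv2.INTER_CUBIC)
c=np.zeros((a.shape[0]+b.shape[0],a.shape[1],3),np.uint8);c[:a.shape[0]]=a;c[a.shape[0]:,:b.shape[1]]=b
cv2.imwrite('pics/crop1.png',c[:,:,::-1]);print(c.shape)
E
```

```text
top handles
[194.9 135.9] 907 mid [0.7378 0.1696] mean [0.7398 0.1531 0.0782] ext [0.024 0.289 0.034] rgb [100  77  63]
[360.2 181.8] 32 mid [ 0.6184 -0.2862] mean [ 0.6175 -0.2859  0.0746] ext [0.013 0.011 0.027] rgb [109 109 108]
[324.6 191.1] 30 mid [ 0.5935 -0.1917] mean [ 0.5922 -0.1914  0.0757] ext [0.014 0.013 0.023] rgb [125 125 125]
[235.5 197.1] 34 mid [0.5766 0.0419] mean [0.5752 0.0421 0.0797] ext [0.014 0.013 0.032] rgb [121 121 121]
[246.5 207.2] 31 mid [0.5497 0.0135] mean [0.5484 0.0132 0.0805] ext [0.015 0.012 0.032] rgb [133 133 133]
[231.7 212.3] 31 mid [0.5363 0.0517] mean [0.535  0.0513 0.0813] ext [0.014 0.013 0.032] rgb [126 127 127]
[369.2 211.6] 33 mid [ 0.5387 -0.3084] mean [ 0.5384 -0.3076  0.0745] ext [0.013 0.011 0.027] rgb [195  30  26]
[216.7 216.1] 32 mid [0.526  0.0909] mean [0.5251 0.0904 0.0798] ext [0.013 0.012 0.03 ] rgb [121 122 122]
[227.5 227. ] 30 mid [0.4975 0.0621] mean [0.4967 0.0617 0.0802] ext [0.014 0.012 0.034] rgb [126 127 127]
[313.6 238.7] 29 mid [ 0.4677 -0.1613] mean [ 0.4672 -0.1613  0.0765] ext [0.013 0.013 0.019] rgb [111 110 10
[... 5127 characters left out ...]
02] ext [0.019 0.016 0.026] rgb [175 177 174]
[306.3 246.9] 422 mid [ 0.5933 -0.1897] mean [ 0.5926 -0.1962  0.0391] ext [0.053 0.055 0.026] rgb [218 219 217]
[320.6 285.9] 228 mid [ 0.6183 -0.2862] mean [ 0.6178 -0.2905  0.0394] ext [0.034 0.034 0.027] rgb [209 210 207]
[237.7 289.5] 229 mid [ 0.4544 -0.2959] mean [ 0.4554 -0.3005  0.0394] ext [0.034 0.035 0.027] rgb [205 207 204]
[280.5 295.6] 235 mid [ 0.5391 -0.3083] mean [ 0.539  -0.313   0.0392] ext [0.033 0.034 0.026] rgb [223  75  72]
[232.1 326.8] 261 mid [ 0.4495 -0.3746] mean [ 0.4504 -0.3795  0.0395] ext [0.034 0.035 0.027] rgb [150  88 185]
[ 0.5422185  -0.07498462  0.        ] [ 0.49506898 -0.24277483 -0.00158536]
(592, 777, 3)
```

View pics/crop1.png

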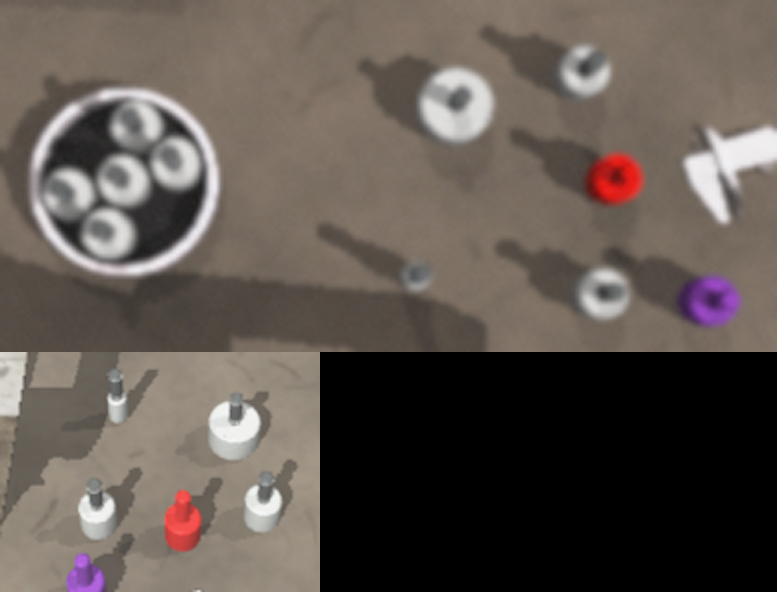

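Plug A is at (0.455,-0.2965) and plug B at (0.6186,-0.2866). Both bodies measure about 34–35 mm across, so these are the 36 mm plugs; the wide one measures 53 mm and the thin one 19 mm. Next I'll fit the pot and the empty places, then plan the first move.

```bash
cat >> h.py <<'E'
from scipy.spatial.transform import Rotation as Rn
def plan(p,yaw):
    from station import readout
    s=readout.sense();R=Rn.from_quat(s['tool_rot']).as_matrix();a=np.radians(yaw)
    D=np.array([[np.cos(a),np.sin(a),0],[np.sin(a),-np.cos(a),0],[0,0,-1.]])
    print('t',s['t'],'tcp',np.round(s['tcp_pos'],4),'yaw',round(np.degrees(np.arctan2(R[1,0],R[0,0])),2),'tilt',np.round(R[:2,2],4),'gap',s['finger_gap'],'q',np.round(s['q'],2),'F',np.round(s['force'],1),s['gripper_force'])
    print('TURN',np.round(Rn.from_matrix(R.T@D).as_rotvec(degrees=True),2),'SHIFT',np.round(R.T@(np.array(p)-s['tcp_pos'])*1000,1))
E
python3 - <<'E'
import pickle
from h import *
from scipy.optimize import least_squares
d=pickle.load(open('d.pkl','rb'))
for n in d:
  W=cloud(d[n]);r=np.hypot(W[...,0]-.536,W[...,1]-.051)
  P=W[(abs(r-.0665)<.008)&(W[...,2]>.026)&(W[...,2]<.034)]
  k=least_squares(lambda q:np.hypot(P[:,0]-q[0],P[:,1]-q[1])-q[2],[.536,.051,.066],loss='soft_l1',f_scale=.001).x
  print(n,len(P),k)
o=np.array([[.5766,.0419],[.5497,.0135],[.526,.0910],[.4973,.0625]])
th=np.radians([-60,-120,60,120])
f=least_squares(lambda q:(q[:2]+.041*np.c_[np.cos(q[2]+th),np.sin(q[2]+th)]-o).ravel(),[.536,.051,.81]);q=f.x
print('hex',q[:2],np.degrees(q[2]),np.round(f.fun*1000,1))
e=.041*np.array([np.cos(q[2]),np.sin(q[2])]);print(q[:2]+e,q[:2]-e)
plan([.455,-.2967,.2],46.6)
E
```

```text
top 266 [0.53684051 0.05267293 0.06595724]
side 257 [0.53650575 0.05457332 0.06600735]
hex [0.5374   0.052225] 46.216703798104575 [ 0.6  0.6 -0.8 -0.6 -0.1  0.6  0.3 -0.5]
[0.56576924 0.08182544] [0.50903076 0.02262456]
t 0.1 tcp [ 0.1442 -0.6075  0.2243] yaw 13.34 tilt [-0.0001  0.002 ] gap 0.9989833222639258 q [-1.52  0.53  1.43  0.    1.18 -0.18] F [-0.4 -0.1 -0.3] 0.0
TURN [ -0.1   -0.05 -33.26] SHIFT [ 374.1 -230.6   24.9]
```

Request:
move_arm(
  rows=[
    [0, 0, -33, 374, -230.5, 15, 0.45],
    [0, 0, -33, 374, -230.5, 15, 0.45],
    [0, 0, -33, 374, -230.5, 15, 0.45],
    [0, 0, -33, 374, -230.5, 15, 0.45],
    [0, 0, -33, 374, -230.5, 15, 0.45],
    [0, 0, -33, 374, -230.5, 15, 0.45],
    [0, 0, -33, 374, -230.5, 15, 0.45],
    [0, 0, -33, 374, -230.5, 15, 0.45],
    [0, 0, -33, 374, -230.5, 15, 0.45],
    [0, 0, -33, 374, -230.5, 15, 0.45],
    [0, 0, -33, 374, -230.5, 15, 0.45],
    [0, 0, -33, 374, -230.5, 15, 0.45],
  ],
  squeeze=40,
)

```text
t: 1.1
tcp_pos: [0.4574, -0.2934, 0.2097]
tool_rot: [0.918, 0.396, 0.001, -0.001]
force: [-0.4, -0.4, 0.0]
finger_gap: 0.55
gripper_force: 0.0
```

Run:
```python
from station import imaging
from h import *
w=imaging.snapshot('wrist');cv2.imwrite('pics/w1.png',w['img'][:,:,::-1])
blobs(w,.055,.1,amin=40);blobs(w,.028,.055,amin=100)
plan([.455,-.2967,.071],46.5)
```

```text
[431.1  34. ] 576 mid [ 0.6188 -0.2844] mean [ 0.6171 -0.2835  0.0741] ext [0.014 0.014 0.027] rgb [96 97 96]
[162.1  53.3] 484 mid [ 0.4678 -0.1596] mean [ 0.4687 -0.1611  0.0751] ext [0.014 0.014 0.027] rgb [107 107 105]
[364.7 133.3] 382 mid [ 0.5397 -0.3067] mean [ 0.539  -0.3052  0.0755] ext [0.014 0.014 0.027] rgb [191  59  57]
[276. 193.] 336 mid [ 0.4553 -0.2946] mean [ 0.4565 -0.2933  0.075 ] ext [0.014 0.014 0.026] rgb [105 105 104]
[332.9 257.8] 328 mid [ 0.4501 -0.3738] mean [ 0.4516 -0.3709  0.0724] ext [0.014 0.014 0.027] rgb [111  66 135]
[311.6   2.4] 185 mid [ 0.5779 -0.2056] mean [ 0.5759 -0.2074  0.0357] ext [0.021 0.02  0.014] rgb [179 179 176]
[410.6  40.2] 1409 mid [ 0.6191 -0.2845] mean [ 0.6151 -0.2822  0.0396] ext [0.035 0.036 0.027] rgb [181 181 178]
[178.7  57.6] 329 mid [ 0.4676 -0.1599] mean [ 0.4704 -0.1637  0.0404] ext [0.02  0.019 0.027] rgb [155 154 151]
[352.7 126.3] 1038 mid [ 0.5395 -0.307 ] mean [ 0.5383 -0.3027  0.0396] ext [0.035 0.035 0.027] rgb [198  59  57]
[276.  178.9] 907 mid [ 0.455  -0.2948] mean [ 0.4582 -0.2914  0.0396] ext [0.035 0.035 0.026] rgb [184 183 180]
[327.3 240.4] 899 mid [ 0.45  -0.374] mean [ 0.4523 -0.3691  0.0394] ext [0.035 0.035 0.027] rgb [127  74 157]
t 1.15 tcp [ 0.456  -0.2954  0.2098] yaw 46.61 tilt [-0.0008  0.0007] gap 0.5475103563399344 q [-0.78  0.44  1.65 -0.    1.05 -0.02] F [-0.4 -0.5  0.1] 0.0
TURN [-0.06  0.    0.11] SHIFT [ -1.7   0.3 138.8]
```

View pics/w1.png

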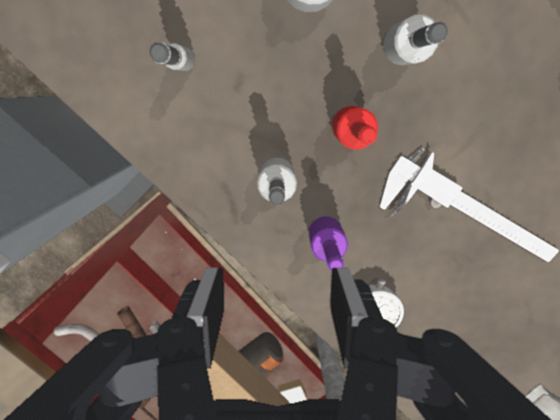

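The wrist view shows the wanted 36 mm plug at (276,185), between the finger lines. The red (355,128) and purple (328,240) plugs are clear of it. Descending and closing.

Request:
move_arm(
  rows=[
    [0, 0, 0, 0.5, -0.5, 20, 0.45],
    [0, 0, 0, 0.5, -0.5, 50, 0.45],
    [0, 0, 0, 0.5, -0.5, 80, 0.45],
    [0, 0, 0, 0.5, -0.5, 105, 0.45],
    [0, 0, 0, 0.5, -0.5, 122, 0.45],
    [0, 0, 0, 0.5, -0.5, 132, 0.45],
    [0, 0, 0, 0.5, -0.5, 137, 0.45],
    [0, 0, 0, 0.5, -0.5, 137, 0.45],
    [0, 0, 0, 0.5, -0.5, 137, 0.6],
    [0, 0, 0, 0.5, -0.5, 137, 0.75],
    [0, 0, 0, 0.5, -0.5, 137, 0.9],
    [0, 0, 0, 0.5, -0.5, 137, 1.0],
  ],
)

```text
t: 2.15
tcp_pos: [0.4554, -0.2973, 0.0742]
tool_rot: [0.919, 0.394, 0.0, 0.001]
force: [0.2, 0.8, 0.8]
finger_gap: 0.002
gripper_force: 0.0
```

Request:
move_arm(
  rows=[
    [0, 0, 0, 0, 0, 0, 1],
    [0, 0, 0, 0, 0, 0, 1],
    [0, 0, 0, 0, 0, 0, 1],
    [0, 0, 0, 0, 0, 0, 1],
  ],
)

```text
t: 2.48
tcp_pos: [0.4554, -0.2972, 0.0739]
tool_rot: [0.919, 0.394, 0.0, 0.001]
force: [-0.6, 0.2, 5.6]
finger_gap: -0.001
gripper_force: 3.0
```

The gripper closed on nothing, so I'll look.

Run:
```python
from station import imaging
from h import *
w=imaging.snapshot('wrist');s=imaging.snapshot('side');t=imaging.snapshot('top')
for d in(w,s,t): print();blobs(d,.055,.1,xlim=(.43,.48),ylim=(-.33,-.26));blobs(d,.028,.055,xlim=(.43,.48),ylim=(-.33,-.26))
a=cv2.resize(s['img'][210:330,170:330],(800,600),interpolation=cv2.INTER_CUBIC)
b=np.hstack([cv2.resize(w['img'],(400,300)),a[:300*2:2,::2]])
cv2.imwrite('pics/c2.png',b[:,:,::-1])
plan([.4551,-.2958,.071],46.5)
```

```text
[275.  271.5] 1798 mid [ 0.4596 -0.2927] mean [ 0.4604 -0.2908  0.0844] ext [0.02  0.02  0.045] rgb [72 73 73]
[273.3 231.8] 2590 mid [ 0.4551 -0.295 ] mean [ 0.459  -0.2908  0.0396] ext [0.036 0.036 0.027] rgb [182 183 180]

[235.5 279.7] 78 mid [ 0.4536 -0.3037] mean [ 0.4538 -0.3038  0.08  ] ext [0.023 0.015 0.045] rgb [124 124 123]
[237.8 289.5] 228 mid [ 0.4543 -0.2959] mean [ 0.4555 -0.3006  0.0394] ext [0.034 0.035 0.026] rgb [210 212 209]

[360.  239.5] 11 mid [ 0.467  -0.2898] mean [ 0.4669 -0.2893  0.04  ] ext [0.008 0.011 0.008] rgb [126 127 127]
t 2.6333 tcp [ 0.4554 -0.2972  0.074 ] yaw 46.35 tilt [ 0.0011 -0.001 ] gap -0.0013124982677187647 q [-0.78  0.65  1.76  0.    0.73 -0.02] F [-0.2  0.3  6. ] 2.970747486833716
TURN [ 0.08 -0.   -0.15] SHIFT [ 0.8 -1.2  3. ]
```

View pics/c2.png

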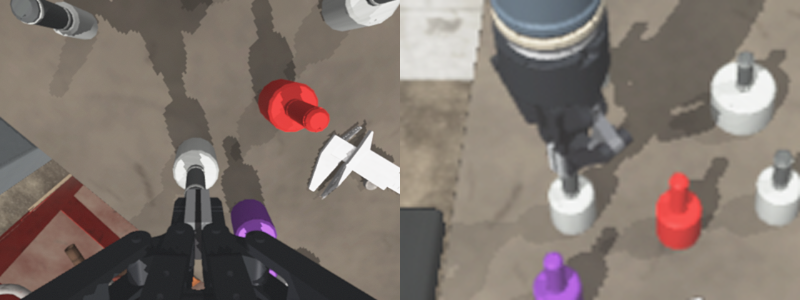

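The views suggest the handle is next to the closed pads, but I can't tell for certain. I'll zoom in on the wrist view.

Run:
```python
from station import imaging
from h import *
w=imaging.snapshot('wrist');W=cloud(w)
cv2.imwrite('pics/c3.png',cv2.resize(w['img'][210:360,175:375],(800,600),interpolation=cv2.INTER_CUBIC)[:,:,::-1])
f,R,t=cam(w);print('cam',-R.T@t, 'proj tcp',proj(w,[.4554,-.2972,.074]),'tip',proj(w,[.4554,-.2972,.049]),'handle top',proj(w,[.4551,-.2955,.08]),'handle foot',proj(w,[.4551,-.2955,.04]))
for v in range(215,340,6): print(v,np.round(W[v,276],3),np.round(W[v,262],3))
```

```text
cam [ 0.51307216 -0.23617951  0.22227513] proj tcp (np.float64(276.8050239641302), np.float64(275.05097214795217)) tip (np.float64(276.7011979610627), np.float64(251.28137900209884)) handle top (np.float64(273.7135960248758), np.float64(279.77073635730113)) handle foot (np.float64(274.14041186936925), np.float64(242.40240450751966))
215 [ 0.467 -0.285  0.04 ] [ 0.461 -0.28   0.039]
221 [ 0.464 -0.287  0.039] [ 0.459 -0.282  0.039]
227 [ 0.462 -0.289  0.041] [ 0.457 -0.284  0.041]
233 [ 0.461 -0.291  0.045] [ 0.454 -0.287  0.039]
239 [ 0.461 -0.291  0.051] [ 0.453 -0.288  0.045]
245 [ 0.461 -0.291  0.058] [ 0.453 -0.288  0.052]
251 [ 0.461 -0.291  0.065] [ 0.454 -0.288  0.061]
257 [ 0.461 -0.291  0.072] [ 0.454 -0.288  0.067]
263 [ 0.461 -0.291  0.077] [ 0.455 -0.288  0.075]
269 [ 0.462 -0.29   0.087] [ 0.458 -0.286  0.087]
275 [ 0.462 -0.289  0.093] [ 0.458 -0.286  0.092]
281 [ 0.462 -0.29   0.096] [ 0.459 -0.285  0.097]
287 [ 0.462 -0.29   0.101] [ 0.458 -0.286  0.101]
293 [ 0.462 -0.289  0.106] [ 0.458 -0.286  0.105]
299 [ 0.462 -0.289  0.11 ] [ 0.459 -0.286  0.109]
305 [ 0.463 -0.289  0.114] [ 0.459 -0.286  0.113]
311 [ 0.462 -0.29   0.116] [ 0.459 -0.286  0.117]
317 [ 0.461 -0.291  0.117] [ 0.459 -0.286  0.121]
323 [ 0.459 -0.293  0.117] [ 0.459 -0.286  0.123]
329 [ 0.458 -0.294  0.118] [ 0.46  -0.285  0.128]
335 [ 0.456 -0.296  0.117] [ 0.46  -0.286  0.13 ]
```

View pics/c3.png

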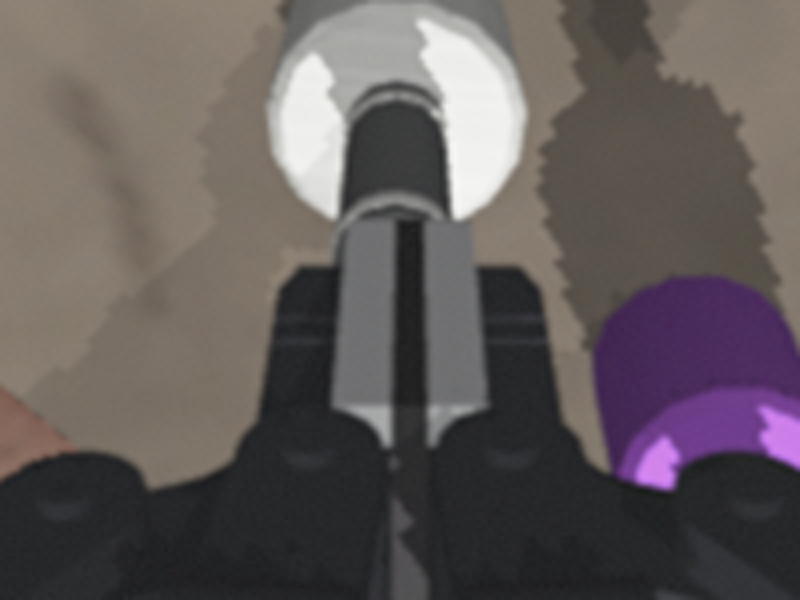

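The closed tips are resting on top of the handle at z≈0.082, while the reported TCP is 0.074. The tips therefore sit about 32 mm higher than the stated extent predicts; the xy position agrees. I'll lift, open, and recheck the tip height.

Request:
move_arm(
  rows=[
    [0, 0, 0, 0, 0, -8, 1],
    [0, 0, 0, 0, 0, -18, 0.6],
    [0, 0, 0, 0, 0, -20, 0.5],
    [0, 0, 0, 0, 0, -20, 0.5],
    [0, 0, 0, 0, 0, -20, 0.5],
    [0, 0, 0, 0, 0, -20, 0.5],
  ],
)

```text
t: 3.18
tcp_pos: [0.4548, -0.2967, 0.0931]
tool_rot: [0.919, 0.393, -0.0, -0.0]
force: [-0.2, -0.6, -0.2]
finger_gap: 0.502
gripper_force: 0.0
```

Run:
```python
from station import imaging,manip
from h import *
print([a for a in dir(manip) if a[0]!='_'])
w=imaging.snapshot('wrist');W=cloud(w)
cv2.imwrite('pics/c4.png',cv2.resize(w['img'][150:420,100:460],(800,600),interpolation=cv2.INTER_CUBIC)[:,:,::-1])
plan([.4551,-.2958,.038],46.5)
from station import readout
s=readout.sense();L=(W-s['tcp_pos'])@Rn.from_quat(s['tool_rot']).as_matrix()
m=(abs(L[...,0]-10)<1e9)&(abs(L[...,0])<.014)&(abs(L[...,1])<.04)&(W[...,2]>.06)
for lo in range(-60,30,5):
  k=m&(L[...,2]*1000>=lo)&(L[...,2]*1000<lo+5)
  if k.sum():print(lo,k.sum(),'y',np.round(L[k][:,1].min()*1000),np.round(L[k][:,1].max()*1000),'absmin',np.round(abs(L[k][:,1]).min()*1000),'x',np.round(np.median(L[k][:,0])*1000),'z',W[k][:,2].mean().round(3))
blobs(w,.055,.0815,xlim=(.43,.48),ylim=(-.33,-.26),amin=40)
```

```text
['PlanningError', 'tip_extent']
t 3.2333 tcp [ 0.4547 -0.2966  0.093 ] yaw 46.33 tilt [-0.0004  0.0005] gap 0.49900210471470813 q [-0.78  0.61  1.75  0.    0.78 -0.02] F [0.2 0.4 0.7] 0.0
TURN [-0.04 -0.   -0.17] SHIFT [ 0.9 -0.3 55. ]
-60 1360 y -40.0 40.0 absmin 21.0 x 11.0 z 0.15
-55 1052 y -40.0 40.0 absmin 22.0 x 12.0 z 0.146
-50 988 y -39.0 40.0 absmin 21.0 x 6.0 z 0.14
-45 819 y -35.0 34.0 absmin 21.0 x 8.0 z 0.136
-40 800 y -35.0 35.0 absmin 21.0 x 7.0 z 0.13
-35 736 y -35.0 35.0 absmin 21.0 x 7.0 z 0.126
-30 648 y -35.0 35.0 absmin 21.0 x 7.0 z 0.121
-25 603 y -35.0 35.0 absmin 21.0 x 7.0 z 0.116
-20 512 y -34.0 35.0 absmin 21.0 x 7.0 z 0.111
-15 304 y -34.0 33.0 absmin 21.0 x 7.0 z 0.106
-10 49 y -22.0 22.0 absmin 21.0 x 0.0 z 0.102
10 474 y -8.0 5.0 absmin 0.0 x 2.0 z 0.079
15 179 y -8.0 6.0 absmin 0.0 x 6.0 z 0.076
20 83 y -8.0 5.0 absmin 0.0 x 8.0 z 0.07
25 97 y -8.0 6.0 absmin 0.0 x 8.0 z 0.065
[274.6 248.6] 968 mid [ 0.4554 -0.2945] mean [ 0.457  -0.2928  0.0738] ext [0.015 0.014 0.026] rgb [96 97 96]
```

View pics/c4.png

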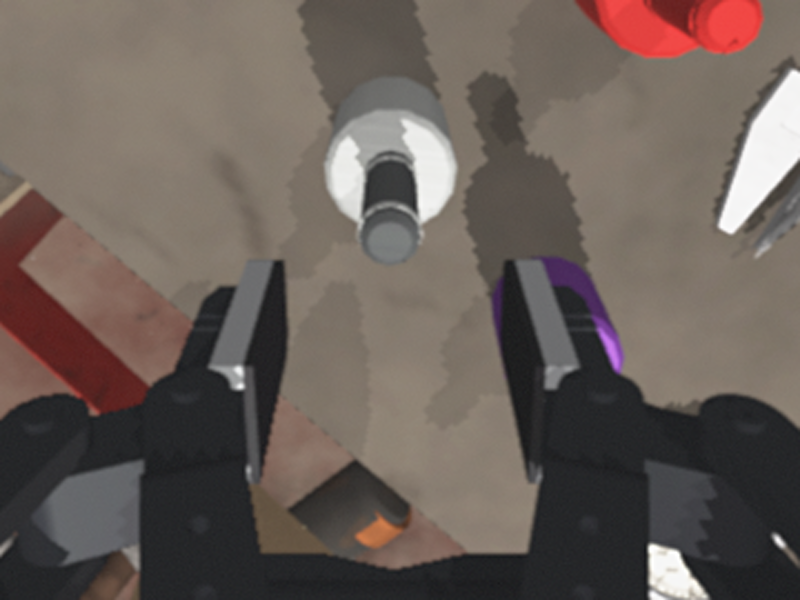

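The open tips sit about 8 mm behind the reported TCP, not 25 mm ahead of it, so I need a reported z of about 0.041 for the grasp. The handle at crop (390,240) is centred between the pads.

Request:
move_arm(
  rows=[
    [0, 0, 0, 1.5, -1, 12, 0.5],
    [0, 0, 0, 1.5, -1, 26, 0.5],
    [0, 0, 0, 1.5, -1, 39, 0.5],
    [0, 0, 0, 1.5, -1, 47, 0.5],
    [0, 0, 0, 1.5, -1, 51, 0.5],
    [0, 0, 0, 1.5, -1, 52, 0.5],
    [0, 0, 0, 1.5, -1, 52, 0.6],
    [0, 0, 0, 1.5, -1, 52, 0.7],
    [0, 0, 0, 1.5, -1, 52, 0.8],
    [0, 0, 0, 1.5, -1, 52, 0.9],
    [0, 0, 0, 1.5, -1, 52, 1.0],
    [0, 0, 0, 1.5, -1, 52, 1.0],
  ],
)

```text
t: 4.23
tcp_pos: [0.4555, -0.2953, 0.0419]
tool_rot: [0.919, 0.393, 0.0, 0.0]
force: [-0.4, -0.3, 3.4]
finger_gap: 0.15
gripper_force: 39.2
```

Request:
move_arm(
  rows=[
    [0, 0, 0, 0, 0, 0, 1],
    [0, 0, 0, 0, 0, 0, 1],
    [0, 0, 0, 0, 0, 0, 1],
  ],
)

```text
t: 4.48
tcp_pos: [0.4555, -0.2953, 0.0418]
tool_rot: [0.919, 0.393, 0.0, 0.0]
force: [-0.8, 1.2, 6.5]
finger_gap: 0.144
gripper_force: 39.4
```

Request:
move_arm(
  rows=[
    [0, 0, 0, 0, 0, -8, 1],
    [0, 0, 0, 0, 0, -25, 1],
    [0, 0, 0, 0, 0, -50, 1],
    [0, 0, 0, 0, 0, -75, 1],
    [0, 0, 0, 0, 0, -98, 1],
    [0, 0, 0, 0, 0, -110, 1],
    [0, 0, 0, 14, -7, -115, 1],
    [0, 0, 0, 36, -18, -115, 1],
    [0, 0, 0, 64, -33, -115, 1],
    [0, 0, 0, 92, -47, -115, 1],
    [0, 0, 0, 120, -62, -115, 1],
    [0, 0, 0, 148, -76, -115, 1],
  ],
)

```text
t: 5.48
tcp_pos: [0.5019, -0.1338, 0.156]
tool_rot: [0.919, 0.393, -0.0, -0.001]
force: [0.8, 0.0, -0.7]
finger_gap: 0.149
gripper_force: 39.3
```

Request:
move_arm(
  rows=[
    [0, 0, 0, 28, -14.5, 0, 1],
    [0, 0, 0, 56, -29, 0, 1],
    [0, 0, 0, 84, -43.5, 0, 1],
    [0, 0, 0, 112, -58, 0, 1],
    [0, 0, 0, 140, -72.5, 0, 1],
    [0, 0, 0, 164, -85, 0, 1],
    [0, 0, 0, 182, -94, 0, 1],
    [0, 0, 0, 194, -100.5, 0, 1],
    [0, 0, 0, 201, -104, 0, 1],
    [0, 0, 0, 201, -104, 0, 1],
    [0, 0, 0, 201, -104, 0, 1],
    [0, 0, 0, 201, -104, 0, 1],
  ],
)

```text
t: 6.48
tcp_pos: [0.5656, 0.0805, 0.1561]
tool_rot: [0.92, 0.393, -0.0, 0.0]
force: [-0.1, -0.7, -2.8]
finger_gap: 0.149
gripper_force: 39.3
```

Run:
```python
from station import imaging
from h import *
plan([.5658,.0818,.0478],46.4)
w=imaging.snapshot('wrist');s=imaging.snapshot('side');t=imaging.snapshot('top')
lim=dict(xlim=(.45,.62),ylim=(-.03,.15))
for d in(w,s): print();blobs(d,.055,.088,amin=25,**lim);print('high');blobs(d,.095,.16,amin=40,**lim)
a=cv2.resize(s['img'][60:210,180:380],(400,300),interpolation=cv2.INTER_CUBIC)
cv2.imwrite('pics/c5.png',np.hstack([cv2.resize(w['img'],(400,300)),a])[:,:,::-1])
```

```text
t 6.4833 tcp [0.5656 0.0805 0.1561] yaw 46.28 tilt [-0.0008 -0.0005] gap 0.14931060217343844 q [-0.05  0.55  1.64 -0.    0.96  0.71] F [-0.1 -0.7 -2.8] 39.27962053567171
TURN [-0.01  0.05 -0.12] SHIFT [  1.2  -0.7 108.3]

[221.6 235.6] 628 mid [0.5265 0.0949] mean [0.5289 0.0961 0.0776] ext [0.014 0.014 0.032] rgb [90 91 90]
[322.7 236.1] 613 mid [0.5769 0.046 ] mean [0.5782 0.0486 0.0777] ext [0.014 0.015 0.032] rgb [92 93 93]
[324.1 279.4] 222 mid [0.5531 0.0174] mean [0.5548 0.0192 0.0707] ext [0.008 0.014 0.031] rgb [79 80 79]
[221.7 284.8] 473 mid [0.4979 0.067 ] mean [0.5    0.0691 0.0754] ext [0.014 0.012 0.032] rgb [75 76 75]
high
[276.  243.4] 3316 mid [0.5674 0.0832] mean [0.5734 0.0893 0.1461] ext [0.032 0.031 0.043] rgb [133 134 132]

[278.5 149.2] 131 mid [0.5314 0.0733] mean [0.5313 0.0693 0.0736] ext [0.023 0.053 0.032] rgb [117 118 116]
[264.4 151.2] 69 mid [0.4976 0.0633] mean [0.4976 0.0618 0.0733] ext [0.013 0.015 0.032] rgb [116 117 115]
[297.1 156.9] 64 mid [0.5768 0.0442] mean [0.5762 0.0417 0.0743] ext [0.012 0.016 0.031] rgb [119 120 119]
[285.6 165.3] 72 mid [0.5485 0.0166] mean [0.5486 0.0131 0.0737] ext [0.012 0.017 0.032] rgb [125 128 126]
high
[292.8 127.4] 248 mid [0.5653 0.0748] mean [0.5644 0.0694 0.1413] ext [0.034 0.031 0.042] rgb [186 186 182]
```

View pics/c5.png

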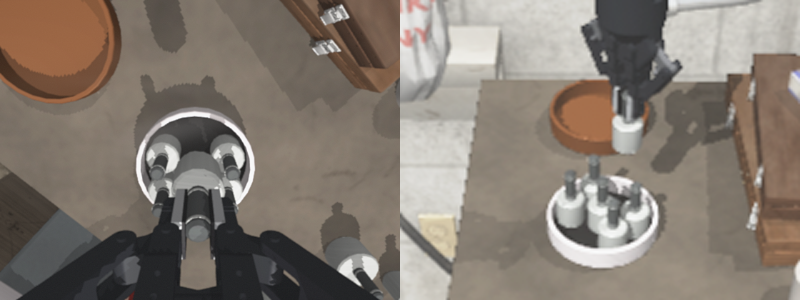

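The plug is held upright above the empty place, with neighbouring handles at (160,165) and (235,165) in the wrist panel. I'll lower it to just above body height and refine the position with circle fits.

Request:
move_arm(
  rows=[
    [0, 0, 0, 1, -0.5, 10, 1],
    [0, 0, 0, 1, -0.5, 22, 1],
    [0, 0, 0, 1, -0.5, 34, 1],
    [0, 0, 0, 1, -0.5, 44, 1],
    [0, 0, 0, 1, -0.5, 48, 1],
    [0, 0, 0, 1, -0.5, 50, 1],
    [0, 0, 0, 1, -0.5, 50, 1],
    [0, 0, 0, 1, -0.5, 50, 1],
  ],
)

```text
t: 7.3
tcp_pos: [0.5667, 0.0827, 0.1064]
tool_rot: [0.919, 0.393, 0.0, 0.0]
force: [0.1, 0.2, -2.3]
finger_gap: 0.152
gripper_force: 39.2
```

```bash
cat > fit.py <<'E'
from h import *
from scipy.optimize import least_squares
from station import imaging,readout
def circ(W,g,r,lo,hi,w=.006):
    g=np.array(g,float)
    for _ in range(3):
        m=(W[...,2]>lo)&(W[...,2]<hi)&(abs(np.hypot(W[...,0]-g[0],W[...,1]-g[1])-r)<w)
        P=W[m]
        if len(P)<15: return None,len(P),0
        k=least_squares(lambda q:np.hypot(P[:,0]-q[0],P[:,1]-q[1])-r,g,loss='soft_l1',f_scale=.0007);g=k.x
    return np.round(g,4),len(P),round(float(np.median(abs(k.fun)))*1000,2)
def survey(held=None,foot=None,N=dict(n1=(.526,.0912),n2=(.5766,.0425),n3=(.5497,.0135),n4=(.4973,.0625),c=(.5365,.0515))):
    s=readout.sense();print('tcp',np.round(s['tcp_pos'],4))
    for n in('wrist','side','top'):
        W=cloud(imaging.snapshot(n))
        for k,g in N.items(): print(n,k,'body',*circ(W,g,.018,.034,.044),'handle',*circ(W,g,.007,.052,.084))
        if held is not None: print(n,'HELD body',*circ(W,held,.018,foot+.008,foot+.037),'handle',*circ(W,held,.007,foot+.0425,foot+.06,.003))
E
python3 - <<'E'
from fit import *
s=readout.sense();print(s['force'])
survey(s['tcp_pos'][:2],s['tcp_pos'][2]-.0418)
E
```

```text
[ 0.0907124   0.15690825 -2.34514799]
tcp [0.5667 0.0827 0.1064]
wrist n1 body [0.5258 0.0942] 392 0.39 handle [0.526  0.0947] 707 0.21
wrist n2 body [0.5764 0.0456] 279 0.19 handle [0.5767 0.0457] 669 0.2
wrist n3 body [0.5491 0.0172] 20 0.17 handle [0.5495 0.0174] 52 0.16
wrist n4 body [0.4976 0.065 ] 81 0.25 handle [0.5033 0.0777] 221 0.56
wrist c body None 0 0 handle None 0 0
wrist HELD body [0.5663 0.0826] 1360 0.16 handle [0.5665 0.0827] 617 0.2
side n1 body [0.5273 0.0946] 25 0.8 handle [0.526  0.0953] 53 0.75
side n2 body [0.5768 0.0463] 50 1.09 handle [0.5762 0.0459] 59 0.81
side n3 body [0.551  0.0189] 70 1.94 handle [0.5493 0.0177] 61 0.62
side n4 body [0.4986 0.0672] 61 1.75 handle [0.4969 0.0665] 60 0.69
side c body [0.536  0.0561] 32 1.09 handle [0.536  0.0553] 61 0.77
side HELD body [0.566  0.0837] 135 0.79 handle None 11 0
top n1 body None 13 0 handle None 0 0
top n2 body [0.5767 0.0428] 32 0.76 handle [0.5769 0.0429] 22 0.57
top n3 body [0.5503 0.0182] 41 2.35 handle [0.55   0.0146] 16 0.47
top n4 body [0.501  0.0662] 39 2.47 handle [0.4984 0.0629] 15 0.56
top c body [0.5375 0.0519] 31 1.78 handle None 14 0
top HELD body None 13 0 handle None 0 0
```

In the wrist view the held plug is about 2.5 mm off the centre of its place. I'll shift by (1.1, -2.3) mm and lower.

Request:
move_arm(
  rows=[
    [0, 0, 0, 1.1, -2.3, 0, 1],
    [0, 0, 0, 1.1, -2.3, 3, 1],
    [0, 0, 0, 1.1, -2.3, 10, 1],
    [0, 0, 0, 1.1, -2.3, 18, 1],
    [0, 0, 0, 1.1, -2.3, 26, 1],
    [0, 0, 0, 1.1, -2.3, 34, 1],
    [0, 0, 0, 1.1, -2.3, 41, 1],
    [0, 0, 0, 1.1, -2.3, 47, 1],
    [0, 0, 0, 1.1, -2.3, 51, 1],
    [0, 0, 0, 1.1, -2.3, 54, 1],
    [0, 0, 0, 1.1, -2.3, 55, 1],
    [0, 0, 0, 1.1, -2.3, 55, 1],
  ],
)

```text
t: 8.45
tcp_pos: [0.5654, 0.0851, 0.051]
tool_rot: [0.919, 0.393, -0.0, -0.0]
force: [-1.0, 0.5, -2.2]
finger_gap: 0.154
gripper_force: 39.3
```

Request:
move_arm(
  rows=[
    [0, 0, 0, 0, 0, 0.5, 1],
    [0, 0, 0, 0, 0, 1, 1],
    [0, 0, 0, 0, 0, 1.5, 1],
    [0, 0, 0, 0, 0, 2, 1],
    [0, 0, 0, 0, 0, 2.5, 1],
    [0, 0, 0, 0, 0, 2.5, 1],
  ],
)

```text
t: 8.95
tcp_pos: [0.5654, 0.0851, 0.0487]
tool_rot: [0.919, 0.393, 0.0, 0.0]
force: [-1.1, 0.4, -1.3]
finger_gap: 0.149
gripper_force: 39.3
```

Request:
move_arm(
  rows=[
    [0, 0, 0, 0, 0, 0.4, 1],
    [0, 0, 0, 0, 0, 0.8, 1],
    [0, 0, 0, 0, 0, 0.8, 1],
    [0, 0, 0, 0, 0, 0.8, 1],
  ],
)

```text
t: 9.28
tcp_pos: [0.5655, 0.0851, 0.0479]
tool_rot: [0.919, 0.393, 0.0, 0.0]
force: [0.1, -0.3, -2.0]
finger_gap: 0.15
gripper_force: 39.4
```

Request:
move_arm(
  rows=[
    [0, 0, 0, 0, 0, 0.4, 1],
    [0, 0, 0, 0, 0, 0.8, 1],
    [0, 0, 0, 0, 0, 1, 1],
    [0, 0, 0, 0, 0, 1, 1],
  ],
)

```text
t: 9.62
tcp_pos: [0.5655, 0.0852, 0.0479]
tool_rot: [0.919, 0.393, 0.0, 0.0]
force: [-2.0, 0.7, 5.1]
finger_gap: 0.151
gripper_force: 40.1
```

The foot has touched the floor gently (about 7 N change). Releasing with a small opening, then lifting.

Request:
move_arm(
  rows=[
    [0, 0, 0, 0, 0, 0, 0.8],
    [0, 0, 0, 0, 0, 0, 0.74],
    [0, 0, 0, 0, 0, 0, 0.7],
    [0, 0, 0, 0, 0, 0, 0.7],
    [0, 0, 0, 0, 0, 0, 0.7],
    [0, 0, 0, 0, 0, -4, 0.7],
    [0, 0, 0, 0, 0, -14, 0.7],
    [0, 0, 0, 0, 0, -30, 0.7],
    [0, 0, 0, 0, 0, -55, 0.7],
    [0, 0, 0, 0, 0, -80, 0.7],
    [0, 0, 0, 0, 0, -85, 0.7],
    [0, 0, 0, 0, 0, -85, 0.7],
  ],
)

```text
t: 10.62
tcp_pos: [0.5672, 0.0851, 0.1347]
tool_rot: [0.919, 0.393, 0.003, 0.001]
force: [-0.1, -0.2, 1.0]
finger_gap: 0.3
gripper_force: 0.0
```

Run:
```python
from fit import *
survey(N=dict(new=(.5655,.085),n1=(.526,.0945),n2=(.5766,.0457),n3=(.5494,.0175),n4=(.4972,.066),c=(.536,.0553),B=(.6188,-.2855)))
plan([.6188,-.2855,.115],46.4)
blobs(imaging.snapshot('wrist'),.08,.1,xlim=(.45,.62),ylim=(-.03,.15))
```

```text
tcp [0.5672 0.0851 0.1347]
wrist new body [0.5646 0.0849] 356 0.57 handle [0.5652 0.0852] 408 0.17
wrist n1 body [0.5259 0.094 ] 370 0.44 handle [0.526  0.0947] 487 0.18
wrist n2 body [0.5761 0.0455] 352 0.42 handle [0.5767 0.0457] 482 0.18
wrist n3 body [0.5496 0.0169] 144 0.24 handle None 0 0
wrist n4 body [0.4972 0.0655] 105 0.27 handle None 0 0
wrist c body [0.5364 0.0542] 302 0.66 handle [0.5365 0.0551] 517 0.21
wrist B body None 0 0 handle None 0 0
side new body [0.5649 0.0858] 28 0.81 handle [0.5648 0.0854] 54 0.67
side n1 body [0.5277 0.0951] 29 1.32 handle [0.5256 0.095 ] 49 1.02
side n2 body [0.5762 0.0471] 57 1.4 handle [0.5755 0.0464] 56 0.89
side n3 body [0.5494 0.0184] 62 1.13 handle [0.549  0.0175] 63 0.68
side n4 body [0.4978 0.0671] 61 1.16 handle [0.497 0.066] 62 0.72
side c body [0.5305 0.0592] 52 2.17 handle [0.536  0.0552] 58 0.64
side B body [ 0.6197 -0.2827] 131 1.88 handle [ 0.6189 -0.284 ] 88 0.62
top new body [0.5647 0.0846] 16 1.08 handle None 5 0
top n1 body [0.5263 0.0935] 23 0.91 handle None 2 0
top n2 body [0.5767 0.0463] 31 2.32 handle [0.5763 0.0435] 
[... 200 characters left out ...]
ody [ 0.6215 -0.2889] 69 2.5 handle [ 0.6194 -0.2876] 33 1.09
t 10.7667 tcp [0.5645 0.0852 0.1312] yaw 46.34 tilt [-0.0018  0.0001] gap 0.3000173206282711 q [-0.05  0.58  1.65 -0.    0.91  0.72] F [1.  0.8 0.6] 0.0
TURN [-0.08  0.07 -0.06] SHIFT [-230.7  295.2   16.1]
[277.5 231.7] 476 mid [0.5657 0.0857] mean [0.5662 0.0864 0.0847] ext [0.014 0.014 0.007] rgb [107 108 108]
[220.2 262.2] 442 mid [0.5265 0.0951] mean [0.5276 0.0957 0.0845] ext [0.014 0.014 0.008] rgb [103 105 105]
[335.8 263. ] 451 mid [0.5769 0.0463] mean [0.5775 0.0474 0.0845] ext [0.014 0.014 0.007] rgb [110 112 111]
[277.6 293. ] 416 mid [0.5369 0.0557] mean [0.5379 0.0565 0.0845] ext [0.015 0.014 0.007] rgb [ 99 101 100]
```

Plug A stands in its place about 41 mm from its neighbours, with its top level with theirs. Now plug B.

Request:
move_arm(
  rows=[
    [0, 0, 0, -12, 15, 0, 0.7],
    [0, 0, 0, -35, 44, 0, 0.6],
    [0, 0, 0, -60, 76, 0, 0.5],
    [0, 0, 0, -85, 108, 0, 0.5],
    [0, 0, 0, -110, 140, 0, 0.5],
    [0, 0, 0, -135, 172, 0, 0.5],
    [0, 0, 0, -160, 204, 0, 0.5],
    [0, 0, 0, -185, 236, 0, 0.5],
    [0, 0, 0, -207, 264, 0, 0.5],
    [0, 0, 0, -222, 283, 5, 0.5],
    [0, 0, 0, -230.5, 293.5, 12, 0.5],
    [0, 0, 0, -230.5, 293.5, 18, 0.5],
  ],
)

```text
t: 11.82
tcp_pos: [0.6181, -0.2872, 0.1118]
tool_rot: [0.92, 0.392, -0.0, -0.0]
force: [1.0, 0.3, 0.9]
finger_gap: 0.502
gripper_force: 0.0
```

Request:
move_arm(
  rows=[
    [0, 0, 0, 0, 0, 0, 0.5],
    [0, 0, 0, 0, 0, 0, 0.5],
    [0, 0, 0, 0, 0, 0, 0.5],
  ],
)

```text
t: 12.07
tcp_pos: [0.6182, -0.2817, 0.1134]
tool_rot: [0.919, 0.394, -0.0, -0.001]
force: [0.4, 0.2, -0.4]
finger_gap: 0.498
gripper_force: 0.0
```

Run:
```python
from fit import *
survey(N=dict(B=(.6188,-.2845)))
plan([.6189,-.2845,.0418],46.4)
```

```text
tcp [ 0.6182 -0.2817  0.1134]
wrist B body [ 0.6168 -0.2872] 1153 2.46 handle [ 0.6194 -0.2849] 801 0.48
side B body [ 0.6197 -0.2821] 133 2.36 handle [ 0.6191 -0.2842] 89 0.65
top B body None 0 0 handle None 0 0
t 12.2167 tcp [ 0.619  -0.2827  0.1144] yaw 46.45 tilt [ 0.0003 -0.0001] gap 0.5023281713190385 q [-0.59  0.73  1.37  0.    1.04  0.17] F [-0.4 -0.7  0.8] 0.0
TURN [ 0.02 -0.01  0.05] SHIFT [-1.3  1.1 72.6]
```

Request:
move_arm(
  rows=[
    [0, 0, 0, -0.6, 0.5, 10, 0.5],
    [0, 0, 0, -0.6, 0.5, 25, 0.5],
    [0, 0, 0, -0.6, 0.5, 42, 0.5],
    [0, 0, 0, -0.6, 0.5, 57, 0.5],
    [0, 0, 0, -0.6, 0.5, 67, 0.5],
    [0, 0, 0, -0.6, 0.5, 71, 0.5],
    [0, 0, 0, -0.6, 0.5, 71.5, 0.5],
    [0, 0, 0, -0.6, 0.5, 71.5, 0.6],
    [0, 0, 0, -0.6, 0.5, 71.5, 0.7],
    [0, 0, 0, -0.6, 0.5, 71.5, 0.8],
    [0, 0, 0, -0.6, 0.5, 71.5, 0.9],
    [0, 0, 0, -0.6, 0.5, 71.5, 1.0],
  ],
)

```text
t: 13.22
tcp_pos: [0.6192, -0.2855, 0.0436]
tool_rot: [0.919, 0.393, 0.001, 0.001]
force: [1.4, 0.2, 3.3]
finger_gap: 0.149
gripper_force: 39.3
```

Request:
move_arm(
  rows=[
    [0, 0, 0, 0, 0, 0, 1],
    [0, 0, 0, 0, 0, 0, 1],
    [0, 0, 0, 0, 0, 0, 1],
  ],
)

```text
t: 13.47
tcp_pos: [0.6192, -0.2855, 0.0436]
tool_rot: [0.919, 0.393, 0.001, 0.001]
force: [-0.3, 1.1, 6.0]
finger_gap: 0.15
gripper_force: 39.6
```

Request:
move_arm(
  rows=[
    [0, 0, 0, 0, 0, -8, 1],
    [0, 0, 0, 0, 0, -25, 1],
    [0, 0, 0, 0, 0, -50, 1],
    [0, 0, 0, 0, 0, -75, 1],
    [0, 0, 0, 0, 0, -98, 1],
    [0, 0, 0, 0, 0, -110, 1],
    [0, 0, 0, 5, -10, -115, 1],
    [0, 0, 0, 14, -28, -115, 1],
    [0, 0, 0, 26, -52, -115, 1],
    [0, 0, 0, 39, -77, -115, 1],
    [0, 0, 0, 52, -103, -115, 1],
    [0, 0, 0, 65, -129, -115, 1],
  ],
)

```text
t: 14.47
tcp_pos: [0.5676, -0.1465, 0.1557]
tool_rot: [0.919, 0.393, -0.001, -0.002]
force: [1.1, 1.0, -2.8]
finger_gap: 0.144
gripper_force: 39.2
```

Request:
move_arm(
  rows=[
    [0, 0, 0, 13, -26, 0, 1],
    [0, 0, 0, 26, -52, 0, 1],
    [0, 0, 0, 39, -78, 0, 1],
    [0, 0, 0, 52, -103, 0, 1],
    [0, 0, 0, 64, -127, 0, 1],
    [0, 0, 0, 73, -145, 0, 1],
    [0, 0, 0, 80, -158, 0, 1],
    [0, 0, 0, 84, -166, 0, 1],
    [0, 0, 0, 84, -166, 10, 1],
    [0, 0, 0, 84, -166, 24, 1],
    [0, 0, 0, 84, -166, 38, 1],
    [0, 0, 0, 84, -166, 46, 1],
  ],
)

```text
t: 15.47
tcp_pos: [0.5071, 0.0259, 0.1093]
tool_rot: [0.919, 0.393, -0.001, -0.001]
force: [-0.6, -0.0, -2.4]
finger_gap: 0.149
gripper_force: 39.2
```

Request:
move_arm(
  rows=[
    [0, 0, 0, 0, 0, 2, 1],
    [0, 0, 0, 0, 0, 2, 1],
    [0, 0, 0, 0, 0, 2, 1],
    [0, 0, 0, 0, 0, 2, 1],
  ],
)

```text
t: 15.8
tcp_pos: [0.5086, 0.0261, 0.1098]
tool_rot: [0.919, 0.393, 0.001, 0.0]
force: [-0.3, -0.5, -2.2]
finger_gap: 0.151
gripper_force: 39.2
```

Run:
```python
from fit import *
s=readout.sense()
survey(s['tcp_pos'][:2],s['tcp_pos'][2]-.0436,N=dict(new=(.5652,.0852),n1=(.526,.0945),n2=(.5766,.0457),n3=(.5494,.0175),n4=(.4972,.066),c=(.536,.0553)))
plan([.5082,.026,.0496],46.3)
```

```text
tcp [0.5086 0.0261 0.1098]
wrist new body [0.5613 0.0815] 344 3.03 handle [0.5652 0.0853] 173 0.26
wrist n1 body [0.5247 0.0922] 358 2.33 handle [0.526  0.0948] 387 0.13
wrist n2 body [0.5736 0.0439] 375 2.08 handle [0.5768 0.0457] 394 0.15
wrist n3 body [0.5495 0.0168] 295 0.2 handle [0.5496 0.0171] 528 0.16
wrist n4 body [0.4972 0.0657] 304 0.22 handle [0.4974 0.0658] 540 0.15
wrist c body [0.536  0.0546] 336 1.04 handle [0.5366 0.0551] 359 0.14
wrist HELD body [0.5088 0.0265] 1303 0.16 handle [0.5089 0.0266] 576 0.18
side new body [0.5655 0.0856] 35 1.11 handle [0.5645 0.0856] 52 0.98
side n1 body None 4 0 handle [0.5248 0.0946] 20 0.77
side n2 body [0.5757 0.0471] 50 1.42 handle [0.5765 0.0461] 53 0.81
side n3 body [0.5495 0.0188] 61 1.68 handle [0.5488 0.0171] 62 0.71
side n4 body [0.4985 0.0654] 17 0.61 handle None 1 0
side c body [0.5357 0.0566] 30 1.37 handle [0.5362 0.0554] 59 0.81
side HELD body [0.5084 0.0275] 142 0.68 handle None 14 0
top new body None 0 0 handle None 0 0
top n1 body None 0 0 handle None 0 0
top n2 body None 0 0 handle None 0 0
top n3 body None 0 0 handle None 0 0
top n4 body None 0 0 handle None 0 0
top c body None 0 0 handle None 0 0
top HELD body None 0 0 handle None 0 0
t 15.95 tcp [0.5085 0.0263 0.11  ] yaw 46.33 tilt [ 0.0014 -0.0002] gap 0.14954419930694818 q [-0.17  0.55  1.83  0.    0.76  0.59] F [ 0.6 -0.4 -3.1] 39.24763399263611
TURN [ 0.07 -0.04  0.03] SHIFT [-0.4 -0.  60.4]
```

The held plug is nearly centred: 39.8, 41.8 and 40.9 mm from its neighbours. I'll nudge it 0.8 mm outward and lower.

Request:
move_arm(
  rows=[
    [0, 0, 0, -0.8, 0, 3, 1],
    [0, 0, 0, -0.8, 0, 10, 1],
    [0, 0, 0, -0.8, 0, 18, 1],
    [0, 0, 0, -0.8, 0, 26, 1],
    [0, 0, 0, -0.8, 0, 34, 1],
    [0, 0, 0, -0.8, 0, 42, 1],
    [0, 0, 0, -0.8, 0, 48, 1],
    [0, 0, 0, -0.8, 0, 53, 1],
    [0, 0, 0, -0.8, 0, 56, 1],
    [0, 0, 0, -0.8, 0, 58, 1],
    [0, 0, 0, -0.8, 0, 58, 1],
    [0, 0, 0, -0.8, 0, 58, 1],
  ],
)

```text
t: 16.95
tcp_pos: [0.5076, 0.0258, 0.0515]
tool_rot: [0.919, 0.393, 0.0, 0.0]
force: [-0.4, 0.0, -2.3]
finger_gap: 0.149
gripper_force: 39.3
```

Request:
move_arm(
  rows=[
    [0, 0, 0, 0, 0, 0.4, 1],
    [0, 0, 0, 0, 0, 0.8, 1],
    [0, 0, 0, 0, 0, 1.2, 1],
    [0, 0, 0, 0, 0, 1.6, 1],
    [0, 0, 0, 0, 0, 1.6, 1],
    [0, 0, 0, 0, 0, 1.6, 1],
  ],
)

```text
t: 17.45
tcp_pos: [0.5075, 0.0259, 0.0499]
tool_rot: [0.919, 0.393, 0.0, 0.0]
force: [0.5, 0.5, -2.4]
finger_gap: 0.148
gripper_force: 39.3
```

Request:
move_arm(
  rows=[
    [0, 0, 0, 0, 0, 0.4, 1],
    [0, 0, 0, 0, 0, 0.8, 1],
    [0, 0, 0, 0, 0, 1, 1],
    [0, 0, 0, 0, 0, 1, 1],
  ],
)

```text
t: 17.78
tcp_pos: [0.5076, 0.0258, 0.0495]
tool_rot: [0.919, 0.393, 0.0, 0.0]
force: [-1.6, -0.2, 5.1]
finger_gap: 0.149
gripper_force: 40.1
```

Contact. Releasing and lifting.

Request:
move_arm(
  rows=[
    [0, 0, 0, 0, 0, 0, 0.8],
    [0, 0, 0, 0, 0, 0, 0.74],
    [0, 0, 0, 0, 0, 0, 0.7],
    [0, 0, 0, 0, 0, 0, 0.7],
    [0, 0, 0, 0, 0, 0, 0.7],
    [0, 0, 0, 0, 0, -4, 0.7],
    [0, 0, 0, 0, 0, -14, 0.7],
    [0, 0, 0, 0, 0, -30, 0.7],
    [0, 0, 0, 0, 0, -55, 0.7],
    [0, 0, 0, 0, 0, -80, 0.7],
    [0, 0, 0, 0, 0, -105, 0.7],
    [0, 0, 0, 0, 0, -115, 0.7],
  ],
)

```text
t: 18.78
tcp_pos: [0.5092, 0.0257, 0.1676]
tool_rot: [0.919, 0.394, 0.003, 0.002]
force: [0.1, -1.4, -0.3]
finger_gap: 0.296
gripper_force: 0.0
```

Request:
move_arm(
  rows=[
    [0, 0, 0, -30, 0, -20, 0.7],
    [0, 0, 0, -50, 0, -30, 0.7],
    [0, 0, 0, -50, 0, -30, 0.7],
    [0, 0, 0, -50, 0, -30, 0.7],
    [0, 0, 0, -50, 0, -30, 0.7],
  ],
)

```text
t: 19.2
tcp_pos: [0.4731, -0.0101, 0.1936]
tool_rot: [0.919, 0.393, 0.0, -0.0]
force: [-0.1, -0.3, -0.5]
finger_gap: 0.299
gripper_force: 0.0
```

Run:
```python
from fit import *
w=imaging.snapshot('wrist');s=imaging.snapshot('side')
for d in(w,s):blobs(d,.08,.1,xlim=(.45,.62),ylim=(-.03,.15));print()
print(readout.sense()['t'],readout.sense()['force'])
cv2.imwrite('pics/c6.png',np.hstack([cv2.resize(w['img'],(400,300)),cv2.resize(s['img'][80:230,180:380],(400,300))])[:,:,::-1])
```

```text
[277.7   6.1] 286 mid [0.5644 0.0843] mean [0.5631 0.0831 0.0846] ext [0.013 0.012 0.008] rgb [121 123 122]
[224.4  36.5] 433 mid [0.5261 0.0946] mean [0.5262 0.0942 0.0848] ext [0.014 0.014 0.007] rgb [121 123 121]
[332.1  37.4] 436 mid [0.5763 0.0458] mean [0.576  0.0459 0.0849] ext [0.014 0.014 0.008] rgb [124 124 123]
[277.9  71.6] 394 mid [0.5366 0.0551] mean [0.5365 0.0551 0.0848] ext [0.014 0.014 0.007] rgb [123 125 124]
[329.5 100.2] 375 mid [0.5496 0.0173] mean [0.5493 0.0177 0.0848] ext [0.014 0.014 0.007] rgb [116 117 117]
[226.2 101.5] 370 mid [0.4974 0.0658] mean [0.4979 0.0656 0.0847] ext [0.014 0.014 0.007] rgb [120 122 121]
[276.6 132.6] 334 mid [0.508  0.0267] mean [0.5083 0.0268 0.0848] ext [0.014 0.014 0.008] rgb [123 124 123]

[276.  139.4] 22 mid [0.5263 0.0921] mean [0.5253 0.0926 0.0842] ext [0.012 0.016 0.008] rgb [132 133 130]
[292.2 142.2] 25 mid [0.5653 0.0854] mean [0.5647 0.0828 0.0843] ext [0.012 0.013 0.007] rgb [133 135 132]
[264.4 147.2] 23 mid [0.4979 0.063 ] mean [0.4977 0.0632 0.0849] ext [0.012 0.012 0.009] rgb [132 134 132]
[280.3 150.4] 25 mid [0.5364 0.0535] mean [0.5359 0.0525 0.0848] ext [0.012 0.015 0.008] rgb [131 134 132]
[297.2 153.2] 25 mid [0.5768 0.0459] mean [0.5761 0.0442 0.0839] ext [0.012 0.014 0.008] rgb [135 137 135]
[268.1 158.6] 24 mid [0.5084 0.0242] mean [0.5075 0.0241 0.0845] ext [0.012 0.012 0.007] rgb [136 139 137]
[285.7 161.6] 25 mid [0.5483 0.0147] mean [0.5488 0.0144 0.0845] ext [0.012 0.012 0.008] rgb [137 140 138]

19.3 [-0.01285356 -0.20044741 -0.17719045]
```

View pics/c6.png

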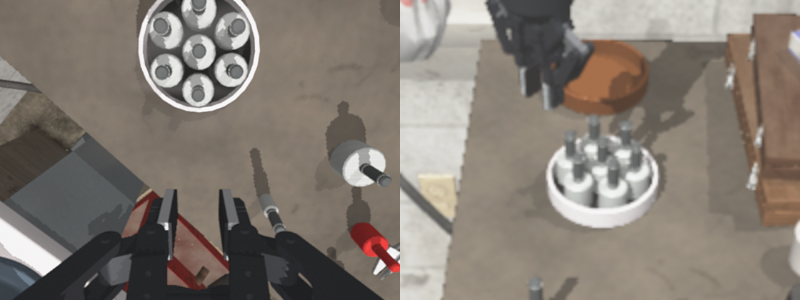

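The pot at (198,50) in the wrist panel is full: all seven plugs stand upright with level tops, and the gripper is clear.

```bash
python3 -c "
from station import order;print(order.sign_off())"
```

```text
the job is handed in; nothing more can be done
None
```

Both 36 mm plugs now stand upright on the pot's floor in the two empty places, set down gently, with the arm clear and the job handed in at about 19 s; my first grasp stopped on top of the handle (about 6 N) because the fingertips sit about 32 mm higher than stated, so I corrected the height and repeated it.

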